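Seat the blender jar on its drive

ROBOT

A 6-joint arm with a two-finger parallel gripper is mounted at the origin on a cart in front of the work surface, level with it; the furniture and walls round the work are solid. World frame = base frame: x ahead of the robot, y to its left, z up, the work surface at z = 0. Lengths are in m, angles in rad, forces in N, time in s.
With the tool pointing down it reaches from about 0.325 to 0.775 m from the base axis. Payload 9.3 kg.
Tool frame: the origin (TCP) lies midway between the tips of the shut fingers; the grasp point (between the pads) lies 19 mm behind it (robot.grasp_offset is the distance from the TCP to the grasp point, in m); x points along the fingers, y is the direction in which the jaws open and shut, and the axes are right-handed (so a half turn about x gives the same grasp; the last joint's range is limited). The gripper opens to 85 mm and grips with 20 to 120 N. Pads are 22 mm wide; open, the fingers measure 114 mm over their backs; the gripper's body (76 mm by 85 mm) begins 54 mm behind the grasp point. The pads swing forward as they close: fully open they stand 13 mm farther back than shut.
Start: joints at [-1.475, 0.259, 0.021, 1.334, 0, 1.418], TCP at [0.135, -0.533, 0.231] pointing down, gripper open.
Joint ranges: [-3.04, 3.04], [-0.91, 1.82], [-1.04, 1.36], [-1.92, 1.95], [-1.52, 1.45], [-3.14, 3.14]. Speed limits (rad/s): [2.22, 2.22, 2.79, 3.14, 3.14, 3.14].

INTERFACE

Orientations are given as a unit quaternion [x, y, z, w].
In Python, from workcell import robot gives the robot as it stands.
- The arm moves only by the tool arm_command, never from a script. Its argument "commands" is a list of rows, each an object of numbers: "wx", "wy", "wz": the turn, a rotation vector about the world's x, y, z in rad; "dx", "dy", "dz": the shift along the world's x, y, z in cm; "fingers": the gripper's target within -1 to 1 (shut at 1, half-way at 0, fully open at -1). In form: [{"wx": .., "wy": .., "wz": .., "dx": .., "dy": .., "dz": .., "fingers": ..}, ...]. A call has 1 to 20 rows; each row is the pose to reach, as a shift and turn from the pose commanded when the call began; what a row does not reach only later rows make up. A row lasts 1/8 s, in which the tool goes at most 62.5 mm and 10.7 degrees, less where a joint would pass 70% of its speed; a pose out of reach is approached as far as the arm can. A call with a gripper value outside its range is refused whole. The fingers move at their own pace and stop on an object; the grip force is fixed at half the most. Time passes only in rows, so rows that repeat a pose let the fingers close. It gives the time, the measured TCP pose, the force and the opening at its end, in the units of the state.
- robot.state(): the state, without advancing time (a new reading comes with each control period).
- robot.snapshot(name): name is "scene" or "side" or "wrist"; returns a dict with "color" (384x512x3 uint8, red, green, blue), "intrinsics" (3x3 intrinsics, pixels), "k1" (the pictures are not rectified: a ray, as slopes to the right and down, at radius r is drawn at 1 + k1 r^2 times it, then the intrinsics apply), "extrinsics" (4x4, takes a point from camera to world coordinates); the wrist camera has in their place "hand_eye" (4x4, takes a point from camera to tool coordinates, whose origin is the TCP and whose axes are the tool frame's). Camera axes: x right, y down, z forward; pixel columns grow to the right and rows downward; lengths in m; the calibration is good to about 2 mm. A picture is of the moment at which its call begins: read the wrist's pose just before it. There is no depth.
- robot.sign_off(): hands the job in, once; it reports no verdict.
The state is a dict: "t": time; "q": joint angles; "dq": joint speeds; "tau": joint torques, N m; "tcp_pos": TCP position; "tcp_rot": TCP orientation; "force": force on the tool from outside, world axes, zero at the start; "torque": the same for the moment, N m; "grip_width": finger opening in m.
Only numpy, scipy, OpenCV 4.12 (cv2) and the standard library are available. Lean on these libraries where they do the work, as an engineer would, in place of code of your own. Each camera call takes 0.05 s, during which the arm holds its last target.

TASK

The blender jar is riding high on the drive teeth of its base. Turn it until the teeth mesh and it sinks, close the lid over its mouth with a clockwise twist (seen from above) until it stops with its grip bar in line with the jar's handle, and leave the jar pushed fully home, its collar flush on the rim of the base. Do not shift or knock over the things standing around.

Things in the scene. Friction and masses are not known exactly. Their poses are not given: they have to be found in the camera images.
- blender_base: Round black motor base of a small blender, fixed, 136 mm across at the foot and 118 mm at its flat rim, 123 mm above the worktop. Round well in its top, 95 mm across, 71 mm deep, with the drive dog in its floor and a tight rubber seat ring above it. Origin: centre of the underside; z up; speed knob on its -x side.
- base_rim (a point): Centre of the well's mouth, level with the rim of the base.
- jar: Loose metal jar (0.36-0.54 kg) with a black loop handle on its -x side; its foot is in the well but rides on the drive teeth. Origin: centre of the foot's underside; z up. Body 86 mm across (inside 80). Origin starts 90 mm above the worktop; meshed, it sinks about 5 mm by itself onto the seat ring; fully home it is at 73 mm. It turns easily while unmeshed. Four blocks under the foot leave a cross-shaped channel along its x and y.
- jar_collar (a point): Centre of the underside of the jar's grey collar (114 mm across, 6 mm thick), 50 mm above the jar's origin. Fully home it lies on base_rim. After meshing, a straight push down on or near the jar's axis (about 10 N, on the lid if it is on) drives jar and seat ring down, and they stay there.
- jar_handle (a point): On the middle line of the handle's upright grip: 87 mm from the jar's axis, 95 mm above its origin. The grip is 15 mm thick and runs 67 to 105 mm above the origin (the loop's top: 118 mm), with 36 mm of free space between it and the jar's body. A sideways push on it turns the jar.
- jar_mouth (a point): Centre of the jar's open mouth, level with its rim, 126 mm above the jar's origin. Two lugs stick out below the rim at the jar's +y and -y, each with a stop at its clockwise end. The meshed drive leaves the jar about 15 degrees of play in all, so it may turn along a little with the lid until the drive holds it.
- drive_dog (a joint): Angle of the four-armed drive dog (a cross, 40 mm over its arms) hidden under the jar, rad about the base's z, counter-clockwise from above; at 0 its arms lie along the base's x and y. The jar meshes when jar yaw - base yaw - this angle is a multiple of 90 degrees, within about 5. Stiff (0.2 N m): it stays put under an unmeshed jar; a meshed jar takes it along.
- jar_lid: Loose round black lid (0.11 kg), 118 mm across, 48 mm high with its grip bar, upright on the worktop left or right of the blender. Origin: centre of the skirt's lower edge; z up. The skirt goes round the jar's rim, a tapered 76 mm plug in it enters the mouth from 9 mm above the origin. Seated, its origin is 104 mm above the jar's.
- lid_grip (a point): Middle of the lid's grip bar, 37 mm above the lid's origin. The bar lies along the lid's x: 62 mm long, 14 mm wide, 27 to 48 mm above the origin. Locked, it is in line with the jar's handle (lid x and jar x parallel, either way round).
- lid_tab (a point): One of the two tabs inside the skirt at the lid's +y and -y. They pass the jar's lugs only while the lid is turned 40 to 130 degrees counter-clockwise from its locked yaw; turned clockwise (lightly, about 0.1 N m) they go under the lugs to the stops, 0 to 5 degrees past the locked yaw. Put on at the locked yaw the lid sits 9 mm too high.
- syrup_bottle: brown pump bottle with a black spout, 82x60x229 mm, loose bystander; stands close to one side of the blender, as tall as the jar, in the way of the handle's swing on that side. Origin: centre of its underside.
- cocoa_shaker: small shaker with a domed grey cap, 44 mm across, 90 mm high, loose bystander; stands close to the other side of the blender, lower than the jar's handle. Origin: centre of its underside.
- coffee_scale: flat scale, 154x135x20 mm, loose bystander. Origin: centre of its underside.
- espresso_cup_green: grey-green cup with a handle, 63x88x49 mm, loose bystander. Origin: centre of its underside.

How it is judged:
At the end, for the whole second after the job is handed in: The jar stands in the base with its collar within 3 mm of the rim, upright; the lid lies on it within 3 mm of its seat, centred to 6 mm, its grip bar within 17 degrees of the line of the handle (tabs under the lugs); both released and at rest (z of jar in the frame of blender_base below 0.076 m and horizontal distance between jar and blender_base below 0.006 m and angle between jar's own z axis and vertical below 0.05 rad and z of jar_lid in the frame of jar between 0.096 and 0.107 m and horizontal distance between jar_lid and jar below 0.006 m and angle between the x axis of jar_lid and the x axis of jar, either way round below 0.3 rad and angle between jar_lid's own z axis and vertical below 0.06 rad and linear speed of each of jar, jar_lid below 0.01 m/s); the robot touches nothing.
It fails at once if a thing standing around is shifted by more than 30 mm or tipped over (distance of any of syrup_bottle, cocoa_shaker, coffee_scale, espresso_cup_green from where it was at the start of the episode above 0.03 m or angle between any of syrup_bottle, cocoa_shaker, coffee_scale, espresso_cup_green's own z axis and vertical above 0.5 rad).
It also fails if it takes over 54 s, if anything falls off the work surface, if the arm or the gripper's body presses on something with over 40 N, if the wrist force passes 120 N, or if a joint passes its speed limit or range.

## Working session

There is one attempt and no reset: what is moved stays moved. The work goes in short steps, Python scripts to look and compute and a tool call to move; the robot and the scene stay as the last step left them, time stands still between calls to the robot, and variables do not carry over. Pictures are saved under pics/ and viewed, and the job is handed in when it is done.

Besides the shell and the picture viewer there is one more tool, called after ">>>" as name([rows], argument=value, ...), one row to a line, values as JSON. arm_command: Moves the arm, as the interface text tells. Its arguments: {"type":"object","properties":{"commands":{"type":"array"}},"required":["commands"]}

```bash
mkdir -p pics; ls; cat > h.py <<'E'
import numpy as np, cv2
from workcell import robot
from scipy.spatial.transform import Rotation as R
def snap(name,fn=None):
    st=robot.state(); s=robot.snapshot(name)
    if name=='wrist':
        T=np.eye(4);T[:3,:3]=R.from_quat(st['tcp_rot']).as_matrix();T[:3,3]=st['tcp_pos']
        s['extrinsics']=T@np.array(s['hand_eye'])
    s['K']=np.array(s['intrinsics']);s['E']=np.array(s['extrinsics'])
    if fn: cv2.imwrite('pics/'+fn,s['color'][:,:,::-1])
    return s
def ray(s,u,v):
    K=s['K'];k=s['k1']
    d=np.array([(u-K[0,2])/K[0,0],(v-K[1,2])/K[1,1]]);p=d.copy()
    for _ in range(30): p=d/(1+k*(p@p))
    w=s['E'][:3,:3]@np.array([p[0],p[1],1]); return s['E'][:3,3],w/np.linalg.norm(w)
def onz(s,u,v,z):
    o,w=ray(s,u,v); return o+w*(z-o[2])/w[2]
def proj(s,P):
    c=np.linalg.inv(s['E'])@np.append(P,1); p=c[:2]/c[2]; p=p*(1+s['k1']*(p@p))
    return s['K'][:2,:2]@p+s['K'][:2,2]
def tri(rs):
    A=np.zeros((3,3));b=np.zeros(3)
    for o,w in rs:
        M=np.eye(3)-np.outer(w,w);A+=M;b+=M@o
    return np.linalg.solve(A,b)
E
python3 - <<'E'
from h import *
st=robot.state();print(st)
for n in ['scene','side','wrist']:
    s=snap(n,n+'0.png');print(n,s['K'],s['k1'],s['E'].round(3))
    np.savez(n+'0.npz',color=s['color'],K=s['K'],k1=s['k1'],E=s['E'])
E
```

```text
pics
{'t': 0.0, 'q': array([-1.47458458e+00,  2.59201863e-01,  2.07585196e-02,  1.33367924e+00,
       -1.49404330e-05,  1.41819592e+00]), 'dq': array([ 0.00147521,  0.00070179,  0.0007142 , -0.00180261,  0.00102274,
       -0.00129334]), 'tau': array([-5.40354313e-05, -5.55639374e+01,  3.44533682e+01,  1.38250255e-02,
       -9.07208278e-05,  1.17608971e-05]), 'tcp_pos': array([ 0.13540343, -0.53279007,  0.23065963]), 'tcp_rot': array([ 0.70164972,  0.08821049, -0.70163384,  0.08727277]), 'force': array([-0.14694819, -0.03903492,  0.12410255]), 'torque': array([-0.0049705 ,  0.02853312,  0.03324557]), 'grip_width': 0.08522085371894986}
scene [[453.94206396   0.         250.25461773]
 [  0.         453.94206396 188.16342849]
 [  0.           0.           1.        ]] -0.1548899041247003 [[ 0.82  -0.245  0.517 -0.22 ]
 [-0.572 -0.326  0.753 -1.054]
 [-0.016 -0.913 -0.407  0.743]
 [ 0.     0.     0.     1.   ]]
side [[353.73351687   0.         256.28667801]
 [  0.         353.73351687 197.04888533]
 [  0.           0.           1.        ]] -0.013491691505146178 [[-0.916 -0.204  0.344  0.111]
 [-0.4    0.511 -0.761  0.885]
 [-0.021 -0.835 -0.55   0.767]
 [ 0.     0.     0.     1.   ]]
wrist [[306.87216913   0.         255.11192302]
 [  0.         306.87216913 193.4168515 ]
 [  0.           0.           1.        ]] -0.0551091984206947 [[ 0.246 -0.926 -0.287  0.208]
 [-0.969 -0.235 -0.072 -0.515]
 [-0.001  0.296 -0.955  0.373]
 [ 0.     0.     0.     1.   ]]
```

View pics/scene0.png

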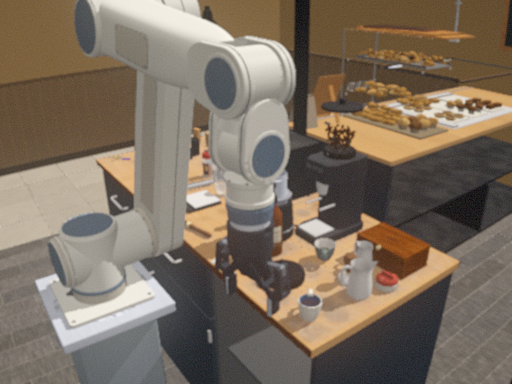

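View pics/side0.png

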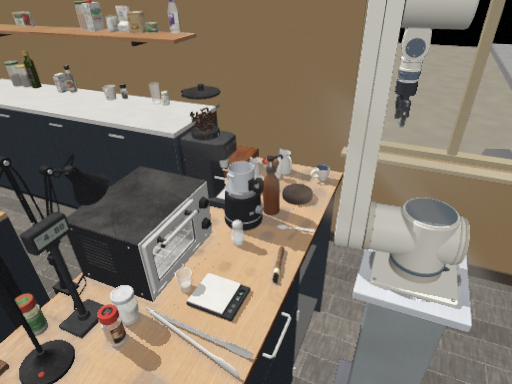

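View pics/wrist0.png

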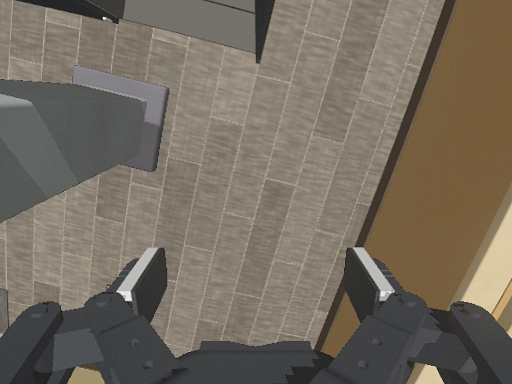

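```bash
python3 - <<'E'
from h import *
im=cv2.imread('pics/side0.png')[140:260,190:350]
cv2.imwrite('pics/side0c.png',cv2.resize(im,None,fx=5,fy=5,interpolation=cv2.INTER_CUBIC))
s=dict(np.load('side0.npz'));s['k1']=float(s['k1'])
for n,u,v,z in [('lid',297,199,0.0),('base foot',243,222,0),('rim jar',240,168,.21),('shaker',238,243,0),('bottle',271,212,0),('scale',219,297,.02)]:
    print(n,onz(s,u,v,z).round(3))
E
```

```text
lid [ 0.438 -0.222  0.   ]
base foot [ 0.571 -0.01   0.   ]
rim jar [ 0.579 -0.024  0.21 ]
shaker [0.537 0.099 0.   ]
bottle [ 0.501 -0.104  0.   ]
scale [0.476 0.338 0.02 ]
```

View pics/side0c.png

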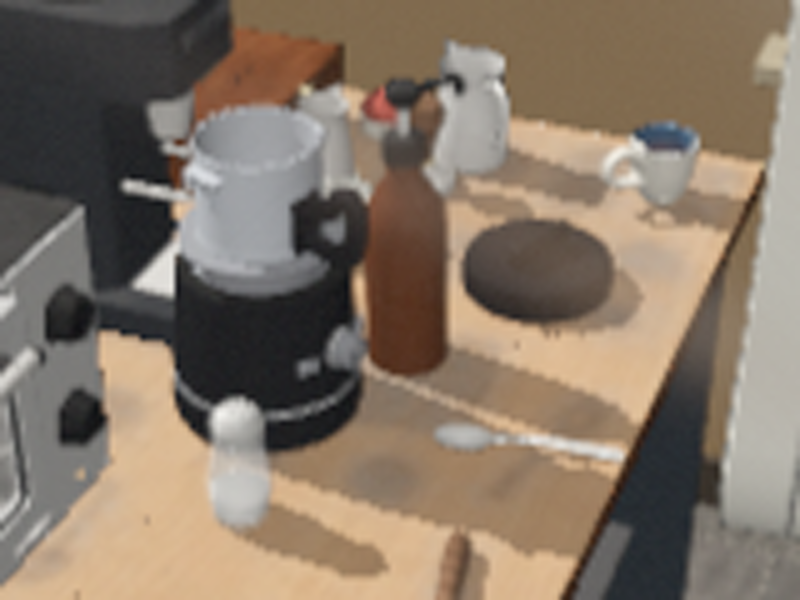

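```bash
python3 - <<'E'
from h import *
st=robot.state();print(R.from_quat(st['tcp_rot']).as_matrix().round(3))
print(np.array(robot.snapshot('wrist')['hand_eye']).round(3)); print(robot.grasp_offset)
s=snap('side')
print('cup',onz(s,324,180,0.0))
E
```

```text
[[-0.     0.246 -0.969]
 [ 0.001 -0.969 -0.246]
 [-1.    -0.001 -0.   ]]
[[-0.    -0.296  0.955 -0.142]
 [ 1.    -0.001  0.     0.   ]
 [ 0.     0.955  0.296 -0.075]
 [ 0.     0.     0.     1.   ]]
0.0187
cup [ 0.37786399 -0.40176954  0.        ]
```

>>> arm_command([
  {"dx": 6, "dy": 4, "dz": 5, "fingers": -1},
  {"dx": 31, "dy": 41, "dz": 19, "fingers": -1},
  {"dx": 31, "dy": 41, "dz": 19, "fingers": -1},
  {"dx": 31, "dy": 41, "dz": 19, "fingers": -1},
  {"dx": 31, "dy": 41, "dz": 19, "fingers": -1},
  {"dx": 31, "dy": 41, "dz": 19, "fingers": -1},
  {"dx": 31, "dy": 41, "dz": 19, "fingers": -1},
  {"dx": 31, "dy": 41, "dz": 19, "fingers": -1},
  {"dx": 31, "dy": 41, "dz": 19, "fingers": -1},
  {"dx": 31, "dy": 41, "dz": 19, "fingers": -1},
  {"dx": 31, "dy": 41, "dz": 19, "fingers": -1},
  {"dx": 31, "dy": 41, "dz": 19, "fingers": -1},
])

```text
invalid input
```

```bash
python3 - <<'E'
from h import *
for n in ['wrist','scene','side']:
    s=snap(n,n+'1.png'); np.savez(n+'1.npz',color=s['color'],K=s['K'],k1=s['k1'],E=s['E'])
E
```

```text
(no output)
```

View pics/wrist1.png

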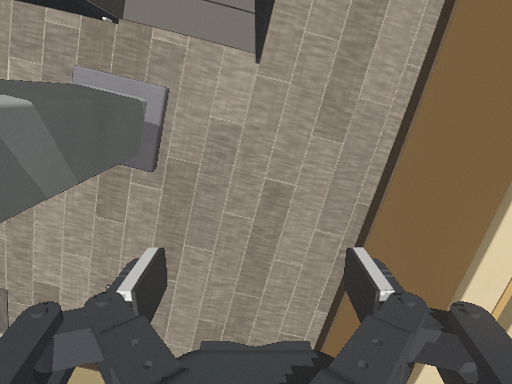

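View pics/scene1.png

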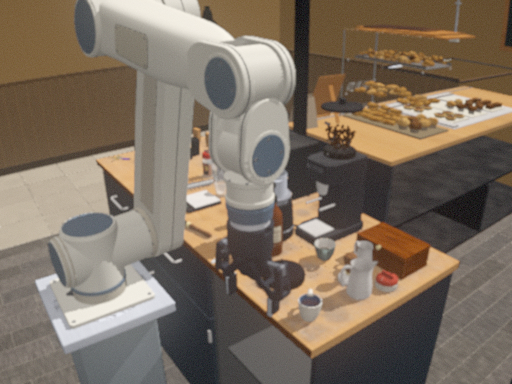

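>>> arm_command([
  {"wx": 0, "wy": 0, "wz": 0, "dx": 6, "dy": 4, "dz": 5, "fingers": -1},
  {"wx": 0, "wy": 0, "wz": 0, "dx": 31, "dy": 41, "dz": 19, "fingers": -1},
  {"wx": 0, "wy": 0, "wz": 0, "dx": 31, "dy": 41, "dz": 19, "fingers": -1},
  {"wx": 0, "wy": 0, "wz": 0, "dx": 31, "dy": 41, "dz": 19, "fingers": -1},
  {"wx": 0, "wy": 0, "wz": 0, "dx": 31, "dy": 41, "dz": 19, "fingers": -1},
  {"wx": 0, "wy": 0, "wz": 0, "dx": 31, "dy": 41, "dz": 19, "fingers": -1},
  {"wx": 0, "wy": 0, "wz": 0, "dx": 31, "dy": 41, "dz": 19, "fingers": -1},
  {"wx": 0, "wy": 0, "wz": 0, "dx": 31, "dy": 41, "dz": 19, "fingers": -1},
  {"wx": 0, "wy": 0, "wz": 0, "dx": 31, "dy": 41, "dz": 19, "fingers": -1},
  {"wx": 0, "wy": 0, "wz": 0, "dx": 31, "dy": 41, "dz": 19, "fingers": -1},
  {"wx": 0, "wy": 0, "wz": 0, "dx": 31, "dy": 41, "dz": 19, "fingers": -1},
  {"wx": 0, "wy": 0, "wz": 0, "dx": 31, "dy": 41, "dz": 19, "fingers": -1},
])

```text
t: 1.9
tcp_pos: [0.4449, -0.1239, 0.421]
tcp_rot: [-0.702, -0.087, 0.702, -0.087]
force: [-0.1, -0.8, -0.2]
grip_width: 0.0856
```

```bash
python3 - <<'E'
from h import *
for n in ['wrist','scene']:
    s=snap(n,n+'2.png'); np.savez(n+'2.npz',color=s['color'],K=s['K'],k1=s['k1'],E=s['E'])
print(robot.state()['t'])
E
```

```text
2.0
```

View pics/wrist2.png

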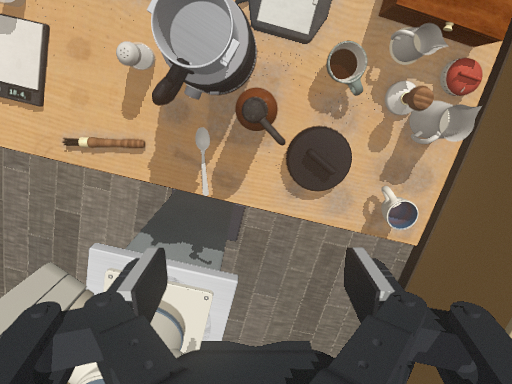

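View pics/scene2.png

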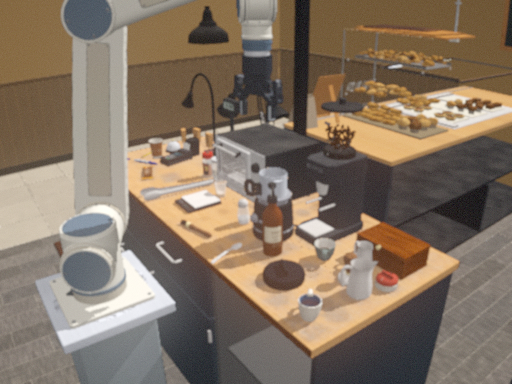

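```bash
python3 - <<'E'
import cv2
im=cv2.imread('pics/wrist2.png')
cv2.imwrite('pics/w2a.png',cv2.resize(im[0:130,110:290],None,fx=4.4,fy=4.4,interpolation=cv2.INTER_CUBIC))
cv2.imwrite('pics/w2b.png',cv2.resize(im[110:210,270:370],None,fx=6,fy=6,interpolation=cv2.INTER_CUBIC))
im=cv2.imread('pics/scene2.png')
cv2.imwrite('pics/s2a.png',cv2.resize(im[160:300,220:340],None,fx=4.2,fy=4.2,interpolation=cv2.INTER_CUBIC))
E
```

```text
(no output)
```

View pics/w2a.png

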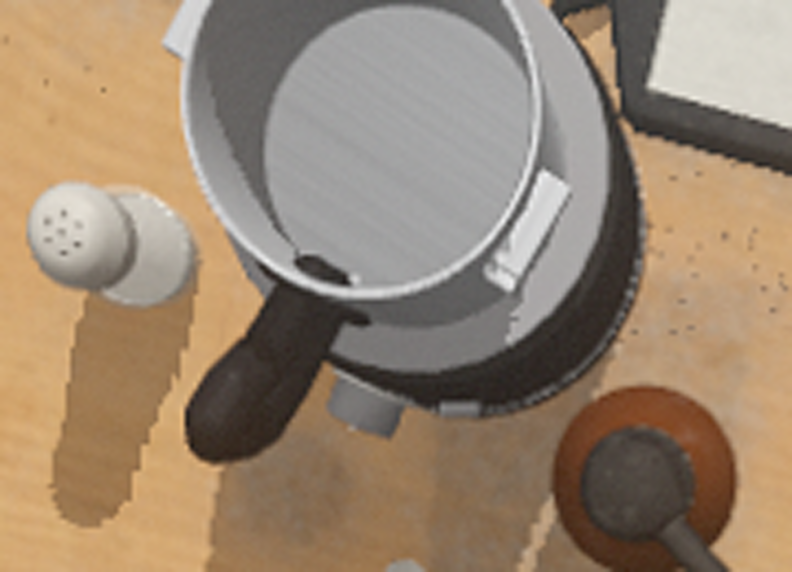

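View pics/w2b.png

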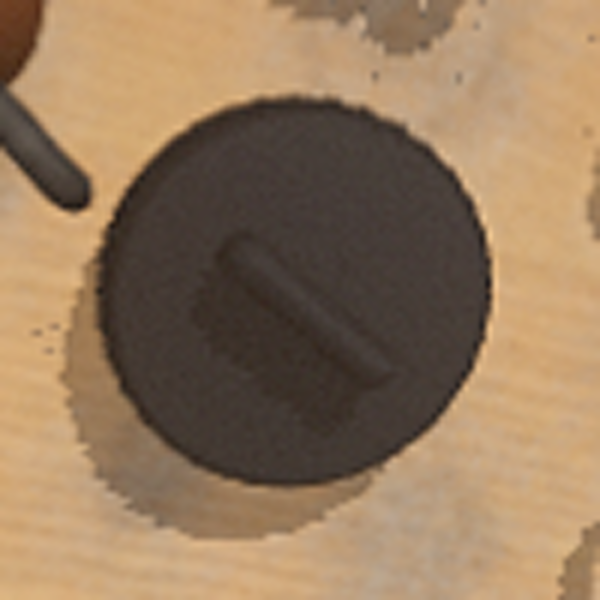

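View pics/s2a.png

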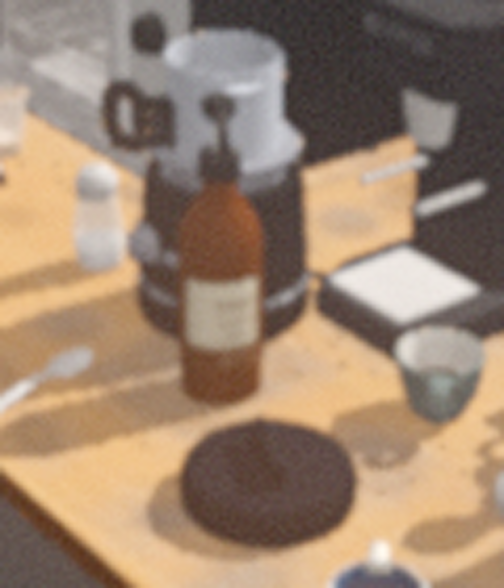

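```bash
cat > load.py <<'E'
from h import *
def ld(n):
    s=dict(np.load(n+'.npz'));s['k1']=float(s['k1']);return s
def circ(P):
    from scipy.optimize import least_squares
    P=np.array(P)[:,:2]
    r=least_squares(lambda q:np.hypot(P[:,0]-q[0],P[:,1]-q[1])-q[2],[*P.mean(0),.05]);return r.x,r.fun
E
python3 - <<'E'
from load import *
s=ld('wrist2')
A=lambda u,v:(110+u/4.4,v/4.4); B=lambda u,v:(270+u/6,110+v/6)
pts=[(184,110),(190,150),(215,210),(255,255),(310,288),(370,297),(430,283),(490,240),(530,180),(541,110),(530,50)]
c,f=circ([onz(s,*A(*p),.216) for p in pts]);print('mouth',c.round(4),(f*1e3).round(1))
fl=[(642,220),(635,260),(610,320),(570,370),(520,400)]
print('base foot', [ (np.hypot(*(onz(s,*A(*p),.0)[:2]-c[:2]))).round(4) for p in fl])
fc=[(263,150),(290,70),(340,20),(400,5),(480,35),(530,110),(520,200)]
cc,f=circ([onz(s,*A(*p),.093) for p in fc]);print('floor',cc.round(4))
knob=onz(s,*A(370,405),.075);print('knob',knob, np.degrees(np.arctan2(*(knob[:2]-c[:2])[::-1])))
for nm,p,z in [('hand tip',(210,430),.2),('hand mid',(275,345),.208),('inner',(322,265),.208),('lug1',(530,230),.2),('lug2',(178,25),.205)]:
    q=onz(s,*A(*p),z);d=q[:2]-c[:2];print(nm,q.round(4),np.hypot(*d).round(4),np.degrees(np.arctan2(d[1],d[0])).round(1))
m=(s['color'].astype(int).sum(2)<230).astype(np.uint8); m[:, :280]=0;m[:,360:]=0;m[:110]=0;m[200:]=0
cs=max(cv2.findContours(m,0,1)[0],key=cv2.contourArea)[:,0,:]
for z in (.0,.027): 
    q,f=circ([onz(s,*p,z) for p in cs]);print('lid',z,q.round(4),np.abs(f).max().round(4))
a=onz(s,*B(240,250),.046);b=onz(s,*B(385,372),.046);d=b-a
print('bar',a.round(4),b.round(4),((a+b)/2).round(4),np.linalg.norm(d),np.degrees(np.arctan2(d[1],d[0])))
print('bottle cap',onz(s,*A(638,485),.2), 'bottle body',onz(s,*A(645,480),.15),'shaker cap',onz(s,*A(80,235),.085),'sh base',onz(s,*A(150,248),.04))
print('cup',onz(s,345,64,.04),'cup2',onz(s,402,214,.05),'spout tip',onz(s,*B(75,190),.2))
E
```

```text
mouth [ 0.5734 -0.0249  0.0419] [-0.2 -0.1  0.2  0.1  0.3 -0.  -0.4 -0.4  0.5  0.3 -0.3]
base foot [np.float64(0.0666), np.float64(0.0643), np.float64(0.0621), np.float64(0.0625), np.float64(0.0636)]
floor [ 0.5839 -0.0106  0.0424]
knob [ 0.50438275 -0.01354637  0.075     ] 170.64035175728176
hand tip [0.4918 0.0022 0.2   ] 0.086 161.6
hand mid [ 0.5165 -0.0128  0.208 ] 0.0582 167.9
inner [ 0.5377 -0.0207  0.208 ] 0.036 173.3
lug1 [ 0.5586 -0.0678  0.2   ] 0.0454 -109.1
lug2 [0.5833 0.0241 0.205 ] 0.0501 78.6
lid 0.0 [ 0.4413 -0.247   0.0604] 0.002
lid 0.027 [ 0.4449 -0.2402  0.0575] 0.0019
bar [ 0.4564 -0.2176  0.046 ] [ 0.4328 -0.2688  0.046 ] [ 0.4446 -0.2432  0.046 ] 0.05637417901910424 -114.69494546871748
bottle cap [ 0.50495153 -0.10904624  0.2       ] bottle body [ 0.50512108 -0.11113706  0.15      ] shaker cap [0.53536012 0.08917874 0.085     ] sh base [0.53845638 0.08175184 0.04      ]
cup [ 0.60517644 -0.2322782   0.04      ] cup2 [ 0.38994197 -0.41290438  0.05      ] spout tip [ 0.47794715 -0.14931403  0.2       ]
```

```bash
python3 - <<'E'
import cv2
im=cv2.imread('pics/scene2.png')
cv2.imwrite('pics/s2b.png',cv2.resize(im[160:250,235:305],None,fx=8,fy=8,interpolation=cv2.INTER_CUBIC)[:600])
im=cv2.imread('pics/side0.png')
cv2.imwrite('pics/d0b.png',cv2.resize(im[155:230,215:275],None,fx=8,fy=8,interpolation=cv2.INTER_CUBIC)[:600])
E
```

```text
(no output)
```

View pics/s2b.png

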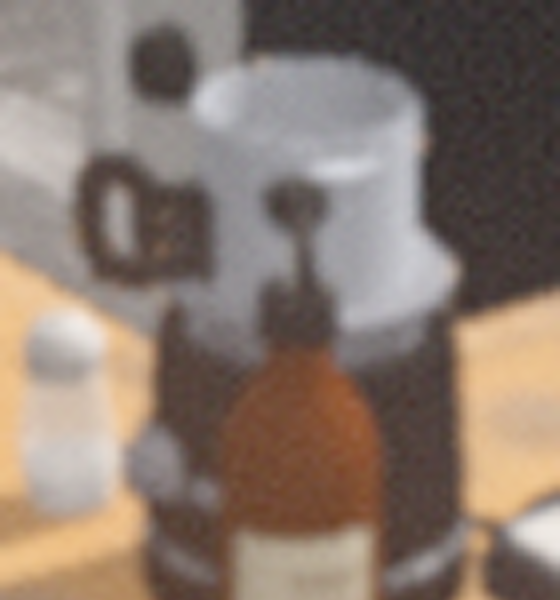

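View pics/d0b.png

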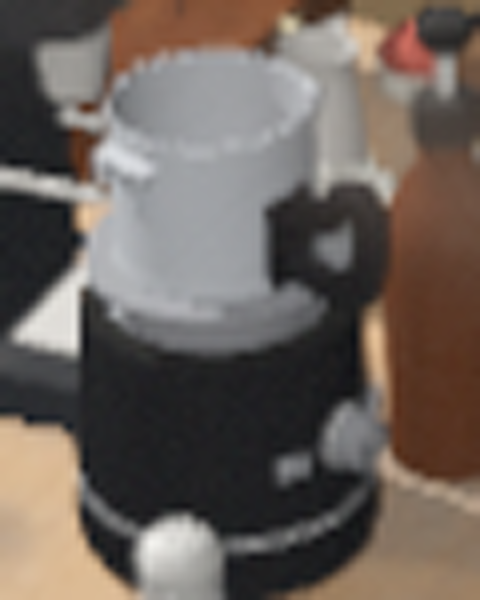

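```bash
python3 - <<'E'
from load import *
w=ld('wrist2');a=ld('scene2');b=ld('side0')
P=lambda u,v:(235+u/8,160+v/8);Q=lambda u,v:(215+u/8,155+v/8)
X=tri([ray(a,*P(310,104)),ray(b,*Q(212,101))]);print('mouth tri',X)
print('scene on .216',onz(a,*P(310,104),.216),'side',onz(b,*Q(212,101),.216))
wc=proj(w,[.5734,-.0249,.216]);print(wc)
print('3view',tri([ray(a,*P(310,104)),ray(b,*Q(212,101)),ray(w,*wc)]))
for c in [(.574,-.024)]:
  for n,s in (('w',w),('a',a),('b',b)):
    print(n,proj(s,[*c,.216]).round(1),proj(s,[*c,.123]).round(1))
print('knob tri', tri([ray(a,*P(160,462)),ray(b,*Q(355,435)),ray(w,110+367/4.4,405/4.4)]))
print('handle tip tri', tri([ray(a,*P(95,215)),ray(b,*Q(365,245))]))
print('bottle',tri([ray(a,235+297/8,160+310/8),ray(b,215+450/8,155+110/8)]))
E
```

```text
mouth tri [ 0.57418145 -0.0248498   0.21300934]
scene on .216 [ 0.57163068 -0.02920952  0.216     ] side [ 0.57029562 -0.01847543  0.216     ]
[191.96168293  24.64678409]
3view [ 0.57405721 -0.02451658  0.21308234]
w [191.2  23.8] [205.2  40.1]
a [273.3 172.3] [273.2 199.5]
b [241.2 166.7] [242.4 190.7]
knob tri [ 0.50682929 -0.01242384  0.07249553]
handle tip tri [0.49364152 0.00468304 0.17805851]
bottle [ 0.50297011 -0.11054379  0.17850328]
```

```bash
python3 - <<'E'
from load import *
s=ld('side0');
for p in [(150,300),(212,240)]: print(onz(s,*p,0))
for p in [(157,240),(207,180)]: print(onz(s,*p,.22))
E
```

```text
[0.65767562 0.40665071 0.        ]
[0.62470087 0.11841565 0.        ]
[0.60025197 0.38845363 0.22      ]
[0.63136659 0.0975695  0.22      ]
```

>>> arm_command([
  {"wx": 0, "wy": 0, "wz": 0.18, "dx": 1, "dy": 3, "dz": -2, "fingers": 0},
  {"wx": 0, "wy": 0, "wz": 0.36, "dx": 2, "dy": 6, "dz": -4, "fingers": 0},
  {"wx": 0, "wy": 0, "wz": 0.54, "dx": 3, "dy": 9, "dz": -6, "fingers": 0},
  {"wx": 0, "wy": 0, "wz": 0.72, "dx": 4, "dy": 12, "dz": -8, "fingers": 0},
  {"wx": 0, "wy": 0, "wz": 0.9, "dx": 4.7, "dy": 12.8, "dz": -9, "fingers": 0},
  {"wx": 0, "wy": 0, "wz": 1.08, "dx": 4.7, "dy": 12.8, "dz": -9, "fingers": 0},
  {"wx": 0, "wy": 0, "wz": 1.26, "dx": 4.7, "dy": 12.8, "dz": -9, "fingers": 0},
  {"wx": 0, "wy": 0, "wz": 1.44, "dx": 4.7, "dy": 12.8, "dz": -9, "fingers": 0},
  {"wx": 0, "wy": 0, "wz": 1.62, "dx": 4.7, "dy": 12.8, "dz": -9, "fingers": 0},
  {"wx": 0, "wy": 0, "wz": 1.8, "dx": 4.7, "dy": 12.8, "dz": -9, "fingers": 0},
  {"wx": 0, "wy": 0, "wz": 1.98, "dx": 4.7, "dy": 12.8, "dz": -9, "fingers": 0},
  {"wx": 0, "wy": 0, "wz": 2.16, "dx": 4.7, "dy": 12.8, "dz": -9, "fingers": 0},
  {"wx": 0, "wy": 0, "wz": 2.34, "dx": 4.7, "dy": 12.8, "dz": -10, "fingers": 0},
  {"wx": 0, "wy": 0, "wz": 2.5, "dx": 4.7, "dy": 12.8, "dz": -12, "fingers": 0},
  {"wx": 0, "wy": 0, "wz": 2.566, "dx": 4.7, "dy": 12.8, "dz": -12, "fingers": 0},
  {"wx": 0, "wy": 0, "wz": 2.566, "dx": 4.7, "dy": 12.8, "dz": -12, "fingers": 0},
  {"wx": 0, "wy": 0, "wz": 2.566, "dx": 4.7, "dy": 12.8, "dz": -12, "fingers": 0},
])

```text
t: 4.12
tcp_pos: [0.4924, 0.0045, 0.3015]
tcp_rot: [0.116, 0.697, -0.116, 0.698]
force: [0.0, 0.9, 0.4]
grip_width: 0.0428
```

```bash
python3 - <<'E'
from load import *
for n in ['wrist','scene']:
    s=snap(n,n+'3.png'); np.savez(n+'3.npz',color=s['color'],K=s['K'],k1=s['k1'],E=s['E'])
st=robot.state();print(st['q'].round(2),st['t'])
E
```

```text
[-0.16  0.15  0.05  1.48 -0.    0.17] 4.225
```

View pics/wrist3.png

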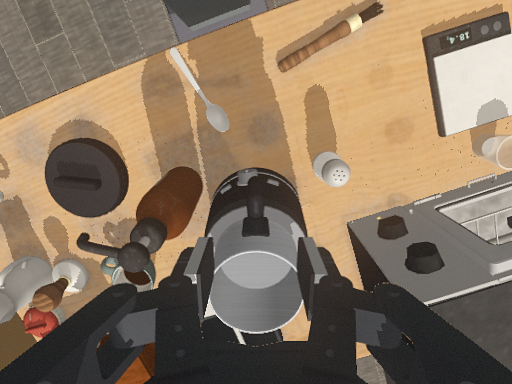

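View pics/scene3.png

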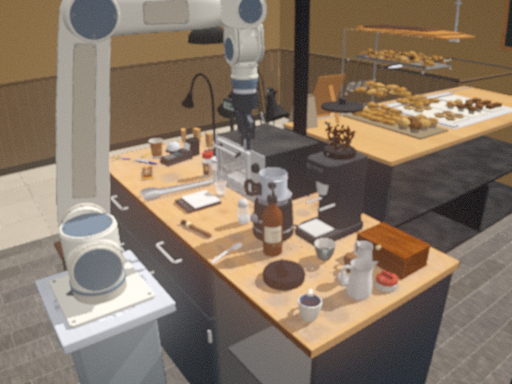

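```bash
python3 - <<'E'
import numpy as np
c=np.array([.574,-.024]);f=lambda a:c+.087*np.array([np.cos(np.radians(a)),np.sin(np.radians(a))])
for a in range(161,85,-5): print(a,np.radians(a-161).round(3),((f(a)-f(161))*100).round(1))
for a in range(161,205,5): print(a,np.radians(a-161).round(3),((f(a)-f(161))*100).round(1))
E
```

```text
161 0.0 [0. 0.]
156 -0.087 [0.3 0.7]
151 -0.175 [0.6 1.4]
146 -0.262 [1. 2.]
141 -0.349 [1.5 2.6]
136 -0.436 [2.  3.2]
131 -0.524 [2.5 3.7]
126 -0.611 [3.1 4.2]
121 -0.698 [3.7 4.6]
116 -0.785 [4.4 5. ]
111 -0.873 [5.1 5.3]
106 -0.96 [5.8 5.5]
101 -1.047 [6.6 5.7]
96 -1.134 [7.3 5.8]
91 -1.222 [8.1 5.9]
86 -1.309 [8.8 5.8]
161 0.0 [0. 0.]
166 0.087 [-0.2 -0.7]
171 0.175 [-0.4 -1.5]
176 0.262 [-0.5 -2.2]
181 0.349 [-0.5 -3. ]
186 0.436 [-0.4 -3.7]
191 0.524 [-0.3 -4.5]
196 0.611 [-0.1 -5.2]
201 0.698 [ 0.1 -6. ]
```

>>> arm_command([
  {"wx": 0, "wy": 0, "wz": 0, "dx": 0, "dy": 0, "dz": -4, "fingers": 0},
  {"wx": 0, "wy": 0, "wz": 0, "dx": 0, "dy": 0, "dz": -7, "fingers": 0},
  {"wx": 0, "wy": 0, "wz": 0, "dx": 0, "dy": 0, "dz": -10, "fingers": 0},
  {"wx": 0, "wy": 0, "wz": 0, "dx": 0, "dy": 0, "dz": -12.5, "fingers": 0},
  {"wx": 0, "wy": 0, "wz": 0, "dx": 0, "dy": 0, "dz": -13.5, "fingers": 0},
  {"wx": 0, "wy": 0, "wz": 0, "dx": 0, "dy": 0, "dz": -13.5, "fingers": 0},
])

```text
t: 4.97
tcp_pos: [0.4924, 0.0049, 0.1663]
tcp_rot: [0.115, 0.698, -0.115, 0.698]
force: [0.4, -0.3, 0.8]
grip_width: 0.0428
```

>>> arm_command([
  {"wx": 0, "wy": 0, "wz": -0.087, "dx": 0.3, "dy": 0.7, "dz": 0, "fingers": 0},
  {"wx": 0, "wy": 0, "wz": -0.175, "dx": 0.6, "dy": 1.4, "dz": 0, "fingers": 0},
  {"wx": 0, "wy": 0, "wz": -0.262, "dx": 1.0, "dy": 2.0, "dz": 0, "fingers": 0},
  {"wx": 0, "wy": 0, "wz": -0.349, "dx": 1.5, "dy": 2.6, "dz": 0, "fingers": 0},
  {"wx": 0, "wy": 0, "wz": -0.436, "dx": 2.0, "dy": 3.2, "dz": 0, "fingers": 0},
  {"wx": 0, "wy": 0, "wz": -0.524, "dx": 2.5, "dy": 3.7, "dz": 0, "fingers": 0},
  {"wx": 0, "wy": 0, "wz": -0.611, "dx": 3.1, "dy": 4.2, "dz": 0, "fingers": 0},
  {"wx": 0, "wy": 0, "wz": -0.698, "dx": 3.7, "dy": 4.6, "dz": 0, "fingers": 0},
  {"wx": 0, "wy": 0, "wz": -0.698, "dx": 3.7, "dy": 4.6, "dz": 0, "fingers": 0},
])

```text
t: 6.1
tcp_pos: [0.5302, 0.0511, 0.1673]
tcp_rot: [0.347, 0.616, -0.346, 0.617]
force: [0.1, -0.3, -0.3]
grip_width: 0.0429
```

```bash
python3 - <<'E'
from load import *
for n in ['wrist','scene','side']:
    s=snap(n,n+'4.png'); np.savez(n+'4.npz',color=s['color'],K=s['K'],k1=s['k1'],E=s['E'])
    if n=='scene':cv2.imwrite('pics/s4c.png',cv2.resize(s['color'][140:260,220:320,::-1],None,fx=5,fy=5,interpolation=cv2.INTER_CUBIC))
    if n=='side':cv2.imwrite('pics/d4c.png',cv2.resize(s['color'][130:240,190:310,::-1],None,fx=5,fy=5,interpolation=cv2.INTER_CUBIC))
E
```

```text
(no output)
```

View pics/s4c.png

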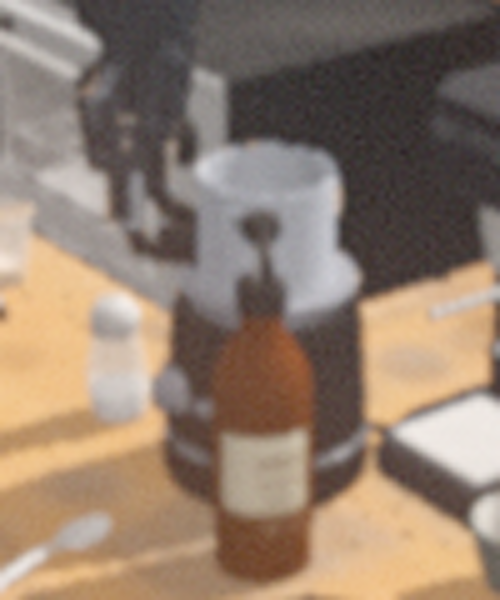

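View pics/d4c.png

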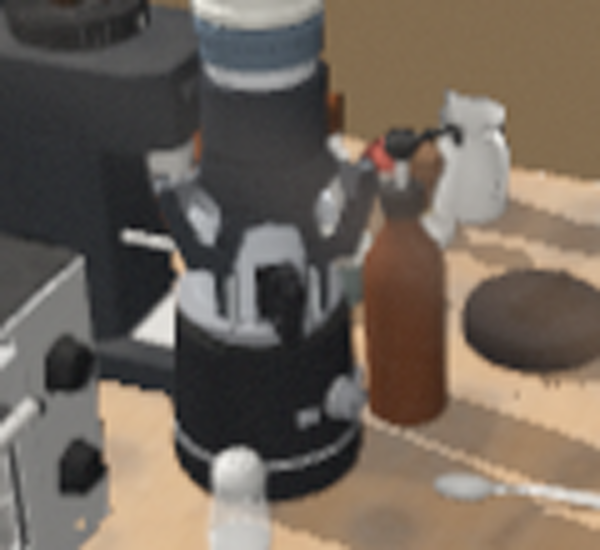

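View pics/wrist4.png

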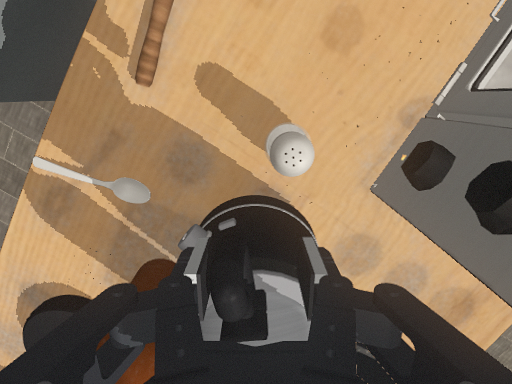

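```bash
cat > sink.py <<'E'
from load import *
import sys
a=ld('scene2')['color'];
def sh(b,box):
    x0,y0,x1,y1=box
    A=cv2.resize(cv2.cvtColor(a,6),None,fx=8,fy=8,interpolation=cv2.INTER_CUBIC);B=cv2.resize(cv2.cvtColor(b,6),None,fx=8,fy=8,interpolation=cv2.INTER_CUBIC)
    t=A[y0*8:y1*8,x0*8:x1*8];S=B[(y0-6)*8:(y1+6)*8,(x0-4)*8:(x1+4)*8]
    r=cv2.matchTemplate(S,t,cv2.TM_CCOEFF_NORMED);_,m,_,l=cv2.minMaxLoc(r);return round(m,3),l[0]/8-4,l[1]/8-6
b=ld(sys.argv[1])['color']
for n,bx in [('mouth right',(276,163,295,185)),('mouth top',(265,162,292,174)),('collar right',(278,186,297,203)),('bottle',(262,205,284,250)),('base right',(284,200,296,230))]: print(n,sh(b,bx))
print('expect px per 5mm',proj(ld('scene2'),[.574,-.024,.21])-proj(ld('scene2'),[.574,-.024,.215]))
E
python3 sink.py scene4; python3 sink.py scene3
```

```text
mouth right (0.983, 0.375, 1.375)
mouth top (0.988, 0.25, 1.375)
collar right (0.981, -0.125, 0.875)
bottle (0.996, 0.0, 0.0)
base right (0.99, 0.0, 0.125)
expect px per 5mm [-0.00612142  1.49839581]
mouth right (0.998, 0.0, 0.0)
mouth top (0.998, 0.0, 0.0)
collar right (0.999, 0.0, 0.0)
bottle (0.997, 0.0, 0.0)
base right (0.998, 0.0, 0.0)
expect px per 5mm [-0.00612142  1.49839581]
```

>>> arm_command([
  {"wx": 0, "wy": 0, "wz": -0.058, "dx": 0.4, "dy": 0.3, "dz": 0, "fingers": 0},
  {"wx": 0, "wy": 0, "wz": -0.116, "dx": 0.9, "dy": 0.5, "dz": 0, "fingers": 0},
  {"wx": 0, "wy": 0, "wz": -0.175, "dx": 1.4, "dy": 0.7, "dz": 0, "fingers": 0},
])

```text
t: 6.62
tcp_pos: [0.5428, 0.0578, 0.1666]
tcp_rot: [0.399, 0.584, -0.4, 0.583]
force: [-3.5, 0.6, 2.4]
grip_width: 0.0427
```

```bash
python3 - <<'E'
from load import *
print(robot.state()['force'],robot.state()['torque'])
for n in ['scene','wrist']:
    s=snap(n,n+'5.png'); np.savez(n+'5.npz',color=s['color'],K=s['K'],k1=s['k1'],E=s['E'])
E
python3 sink.py scene5
```

```text
[-3.52445894  0.5899554   2.39142087] [-0.06878106  0.70529951  0.00761046]
mouth right (0.984, 0.375, 1.375)
mouth top (0.987, 0.5, 1.625)
collar right (0.979, -0.125, 0.875)
bottle (0.997, 0.0, 0.0)
base right (0.991, 0.0, 0.125)
expect px per 5mm [-0.00612142  1.49839581]
```

View pics/wrist5.png

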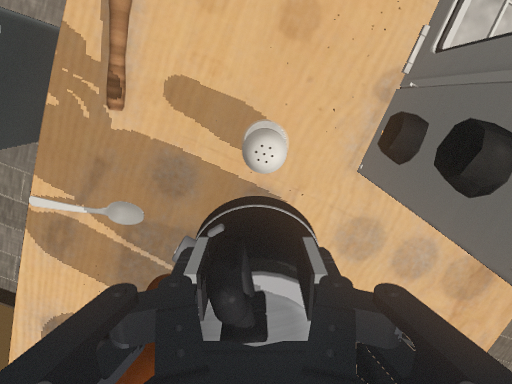

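>>> arm_command([
  {"wx": 0, "wy": 0, "wz": 0.1, "dx": -0.9, "dy": -0.4, "dz": 0, "fingers": 0},
  {"wx": 0, "wy": 0, "wz": 0.1, "dx": -0.9, "dy": -0.4, "dz": 4, "fingers": 0},
  {"wx": 0, "wy": 0, "wz": 0.1, "dx": -0.9, "dy": -0.4, "dz": 9, "fingers": 0},
  {"wx": 0, "wy": 0, "wz": 0.25, "dx": -1, "dy": -2, "dz": 14, "fingers": 0},
  {"wx": 0, "wy": 0, "wz": 0.43, "dx": -2, "dy": -5, "dz": 16.5, "fingers": 0},
  {"wx": 0, "wy": 0, "wz": 0.61, "dx": -4, "dy": -9, "dz": 16.5, "fingers": 0},
  {"wx": 0, "wy": 0, "wz": 0.79, "dx": -6, "dy": -14, "dz": 16.5, "fingers": 0},
  {"wx": 0, "wy": 0, "wz": 0.97, "dx": -8, "dy": -19, "dz": 16.5, "fingers": 0},
  {"wx": 0, "wy": 0, "wz": 1.15, "dx": -9.5, "dy": -24, "dz": 16.5, "fingers": 0},
  {"wx": 0, "wy": 0, "wz": 1.33, "dx": -9.9, "dy": -28, "dz": 16.5, "fingers": 0},
  {"wx": 0, "wy": 0, "wz": 1.51, "dx": -9.9, "dy": -30, "dz": 16.5, "fingers": 0},
  {"wx": 0, "wy": 0, "wz": 1.69, "dx": -9.9, "dy": -30, "dz": 15, "fingers": 0},
  {"wx": 0, "wy": 0, "wz": 1.87, "dx": -9.9, "dy": -30, "dz": 12, "fingers": 0},
  {"wx": 0, "wy": 0, "wz": 2.05, "dx": -9.9, "dy": -30, "dz": 9, "fingers": 0},
  {"wx": 0, "wy": 0, "wz": 2.23, "dx": -9.9, "dy": -30, "dz": 6, "fingers": 0},
  {"wx": 0, "wy": 0, "wz": 2.34, "dx": -9.9, "dy": -30, "dz": 3.4, "fingers": 0},
  {"wx": 0, "wy": 0, "wz": 2.34, "dx": -9.9, "dy": -30, "dz": 3.4, "fingers": 0},
  {"wx": 0, "wy": 0, "wz": 2.34, "dx": -9.9, "dy": -30, "dz": 3.4, "fingers": 0},
])

```text
t: 8.98
tcp_pos: [0.4447, -0.2424, 0.2014]
tcp_rot: [-0.382, 0.595, 0.381, 0.596]
force: [-0.1, 0.3, 0.3]
grip_width: 0.0427
```

```bash
python3 - <<'E'
from load import *
for n in ['wrist','scene','side']:
    s=snap(n,n+'6.png'); np.savez(n+'6.npz',color=s['color'],K=s['K'],k1=s['k1'],E=s['E'])
    if n=='side':cv2.imwrite('pics/d6c.png',cv2.resize(s['color'][130:240,190:310,::-1],None,fx=5,fy=5,interpolation=cv2.INTER_CUBIC))
st=robot.state();print(st['q'].round(2),st['t'],st['tcp_pos'])
E
python3 sink.py scene6
```

```text
[-0.66  0.19 -0.14  1.23 -0.   -1.8 ] 9.125 [ 0.44484398 -0.24242233  0.20143029]
mouth right (0.402, -4.0, 3.25)
mouth top (0.562, -4.0, 1.75)
collar right (0.832, 1.125, 2.375)
bottle (0.968, 0.0, 0.0)
base right (0.797, 0.75, 0.25)
expect px per 5mm [-0.00612142  1.49839581]
```

View pics/wrist6.png

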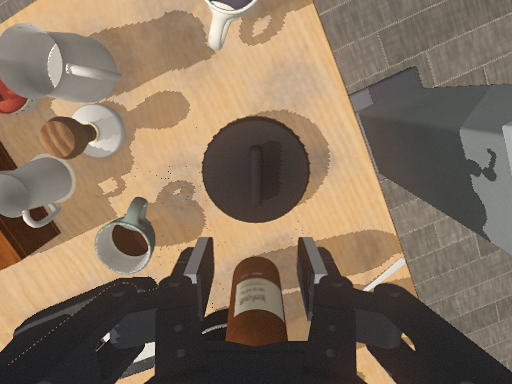

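View pics/d6c.png

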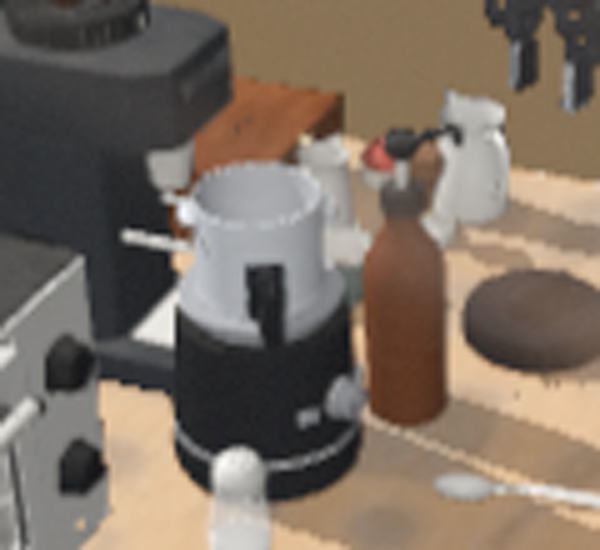

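```bash
python3 - <<'E'
from load import *
s=ld('wrist6')
m=(s['color'].astype(int).sum(2)<235).astype(np.uint8); m[:, :190]=0;m[:,320:]=0;m[:105]=0;m[232:]=0
m=cv2.morphologyEx(m,cv2.MORPH_OPEN,np.ones((7,7)))
cs=max(cv2.findContours(m,0,1)[0],key=cv2.contourArea)[:,0,:]
print(cs.min(0),cs.max(0))
for z in (.0,.013,.027):
    q,f=circ([onz(s,*p,z) for p in cs]);print('lid',z,q.round(4),np.abs(f).max().round(4))
a=onz(s,257,146,.047);b=onz(s,256,206,.04);print('bar',a,b,(a+b)/2)
c=np.array([.574,-.024])
d=ld('side6')
for z in (.16,.18,.2):
    q=onz(d,243.6,130+61,z);print('handle',z,q,np.hypot(*(q[:2]-c)),np.degrees(np.arctan2(*(q[:2]-c)[::-1])))
E
```

```text
[202 116] [308 221]
lid 0.0 [ 0.4458 -0.2388  0.0613] 0.0013
lid 0.013 [ 0.4445 -0.2415  0.059 ] 0.0013
lid 0.027 [ 0.4432 -0.2445  0.0565] 0.0012
bar [ 0.42915565 -0.27120173  0.047     ] [ 0.45680265 -0.21351001  0.04      ] [ 0.44297915 -0.24235587  0.0435    ]
handle 0.16 [0.54318769 0.0282657  0.16      ] 0.060672085883330215 120.52071055404888
handle 0.18 [0.52896159 0.05649281 0.18      ] 0.09223637965959869 119.2284659409128
handle 0.2 [0.5147355  0.08471991 0.2       ] 0.1238236642118288 118.59532262897066
```

>>> arm_command([
  {"wx": 0, "wy": 0, "wz": 0, "dx": 0, "dy": 0, "dz": -4, "fingers": 0},
  {"wx": 0, "wy": 0, "wz": 0, "dx": 0, "dy": 0, "dz": -8, "fingers": 0},
  {"wx": 0, "wy": 0, "wz": 0, "dx": 0, "dy": 0, "dz": -11, "fingers": 0},
])

```text
t: 9.5
tcp_pos: [0.4445, -0.2421, 0.0896]
tcp_rot: [-0.382, 0.595, 0.381, 0.595]
force: [-0.6, 0.3, 0.1]
grip_width: 0.0427
```

```bash
python3 - <<'E'
from load import *
for n in ['wrist','scene','side']:
    s=snap(n,n+'7.png'); np.savez(n+'7.npz',color=s['color'],K=s['K'],k1=s['k1'],E=s['E'])
E
```

```text
(no output)
```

View pics/wrist7.png

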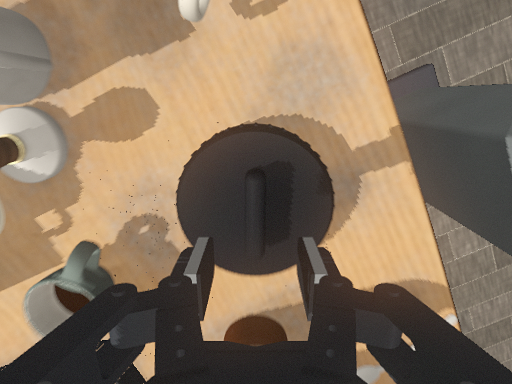

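View pics/scene7.png

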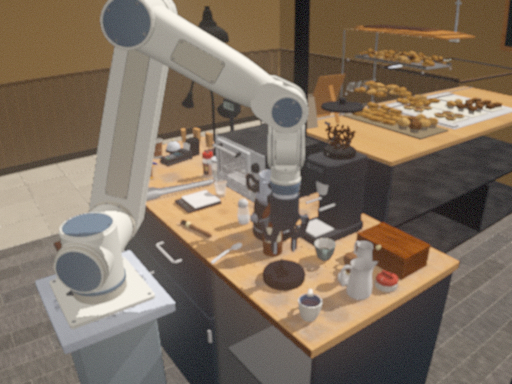

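>>> arm_command([
  {"wx": 0, "wy": 0, "wz": 0, "dx": 0, "dy": 0, "dz": -3, "fingers": 0},
  {"wx": 0, "wy": 0, "wz": 0, "dx": 0, "dy": 0, "dz": -5, "fingers": 0},
  {"wx": 0, "wy": 0, "wz": 0, "dx": 0, "dy": 0, "dz": -5.9, "fingers": 0},
  {"wx": 0, "wy": 0, "wz": 0, "dx": 0, "dy": 0, "dz": -5.9, "fingers": 1},
  {"wx": 0, "wy": 0, "wz": 0, "dx": 0, "dy": 0, "dz": -5.9, "fingers": 1},
  {"wx": 0, "wy": 0, "wz": 0, "dx": 0, "dy": 0, "dz": -5.9, "fingers": 1},
  {"wx": 0, "wy": 0, "wz": 0, "dx": 0, "dy": 0, "dz": -5.9, "fingers": 1},
  {"wx": 0, "wy": 0, "wz": 0, "dx": 0, "dy": 0, "dz": -5.9, "fingers": 1},
])

```text
t: 10.65
tcp_pos: [0.4451, -0.2426, 0.0323]
tcp_rot: [-0.382, 0.595, 0.381, 0.596]
force: [-0.2, 0.0, 8.1]
grip_width: 0.0122
```

>>> arm_command([
  {"wx": 0, "wy": 0, "wz": 0, "dx": 0, "dy": 0, "dz": 3, "fingers": 1},
  {"wx": 0, "wy": 0, "wz": 0, "dx": 0, "dy": 0, "dz": 8, "fingers": 1},
  {"wx": 0, "wy": 0, "wz": 0, "dx": 0, "dy": 0, "dz": 13, "fingers": 1},
  {"wx": 0, "wy": 0, "wz": 0, "dx": 0, "dy": 0, "dz": 18, "fingers": 1},
  {"wx": 0, "wy": 0, "wz": 0, "dx": 0, "dy": 0, "dz": 23, "fingers": 1},
  {"wx": 0, "wy": 0, "wz": 0, "dx": 0, "dy": 0, "dz": 28, "fingers": 1},
  {"wx": 0, "wy": 0, "wz": -0.1, "dx": 1, "dy": 2, "dz": 30, "fingers": 1},
  {"wx": 0, "wy": 0, "wz": -0.2, "dx": 3, "dy": 5, "dz": 30, "fingers": 1},
  {"wx": 0, "wy": 0, "wz": -0.35, "dx": 5.5, "dy": 9, "dz": 30, "fingers": 1},
  {"wx": 0, "wy": 0, "wz": -0.5, "dx": 8, "dy": 13, "dz": 30, "fingers": 1},
  {"wx": 0, "wy": 0, "wz": -0.65, "dx": 10.5, "dy": 17.5, "dz": 30, "fingers": 1},
  {"wx": 0, "wy": 0, "wz": -0.716, "dx": 12, "dy": 20.2, "dz": 30, "fingers": 1},
  {"wx": 0, "wy": 0, "wz": -0.716, "dx": 12.95, "dy": 21.8, "dz": 29, "fingers": 1},
  {"wx": 0, "wy": 0, "wz": -0.716, "dx": 12.95, "dy": 21.8, "dz": 26, "fingers": 1},
  {"wx": 0, "wy": 0, "wz": -0.716, "dx": 12.95, "dy": 21.8, "dz": 26, "fingers": 1},
  {"wx": 0, "wy": 0, "wz": -0.716, "dx": 12.95, "dy": 21.8, "dz": 26, "fingers": 1},
])

```text
t: 12.65
tcp_pos: [0.5738, -0.0246, 0.292]
tcp_rot: [-0.149, 0.691, 0.149, 0.691]
force: [0.5, 0.2, -1.2]
grip_width: 0.0124
```

```bash
python3 - <<'E'
from load import *
for n in ['wrist','scene','side']:
    s=snap(n,n+'8.png'); np.savez(n+'8.npz',color=s['color'],K=s['K'],k1=s['k1'],E=s['E'])
    if n=='scene':cv2.imwrite('pics/s8c.png',cv2.resize(s['color'][110:230,220:340,::-1],None,fx=5,fy=5,interpolation=cv2.INTER_CUBIC))
    if n=='side':cv2.imwrite('pics/d8c.png',cv2.resize(s['color'][100:220,185:305,::-1],None,fx=5,fy=5,interpolation=cv2.INTER_CUBIC))
st=robot.state();print(st['q'].round(2),st['t'],st['tcp_pos'],st['grip_width'])
E
python3 sink.py scene8
```

```text
[-0.19  0.29  0.22  1.5  -0.   -0.61] 12.8 [ 0.57415488 -0.02455448  0.29238833] 0.012415567609003439
mouth right (0.985, 0.125, 1.25)
mouth top (0.986, 0.375, 1.625)
collar right (0.978, -0.125, 1.0)
bottle (0.996, 0.0, 0.0)
base right (0.989, 0.0, 0.125)
expect px per 5mm [-0.00612142  1.49839581]
```

View pics/s8c.png

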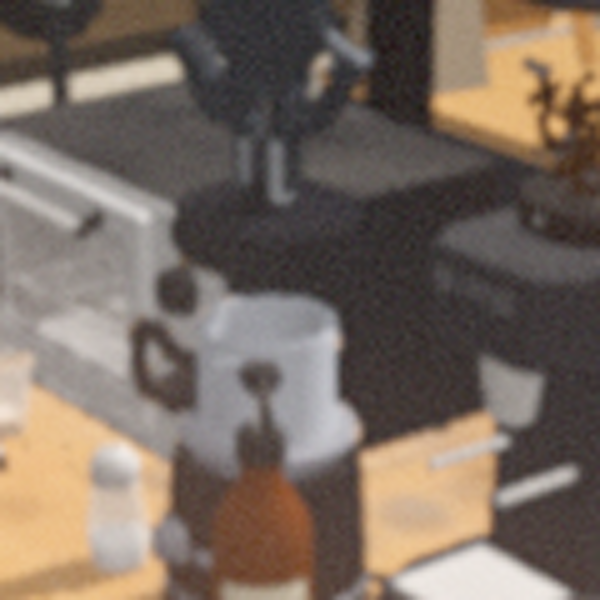

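View pics/d8c.png

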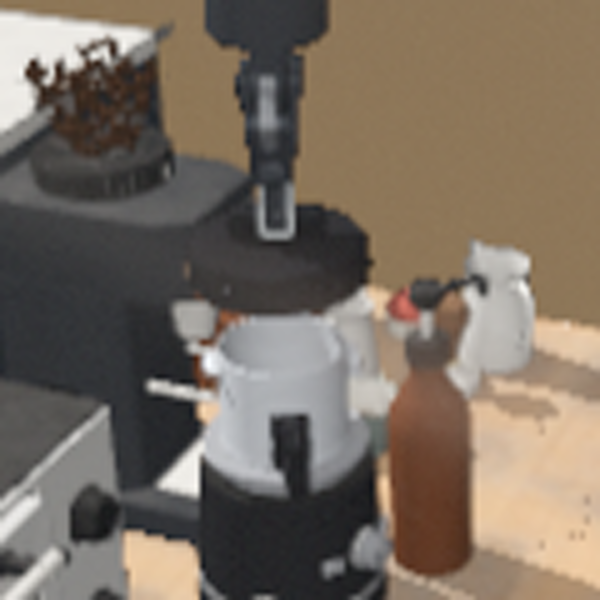

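View pics/wrist8.png

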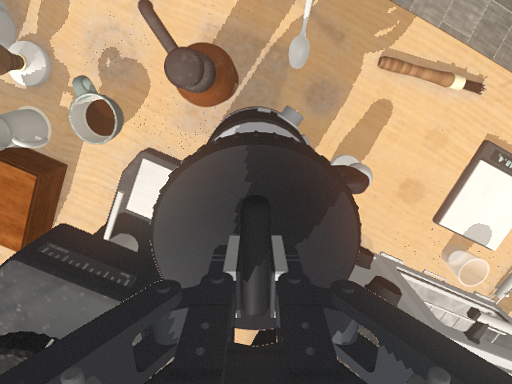

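>>> arm_command([
  {"wx": 0, "wy": 0, "wz": 0, "dx": 0, "dy": 0, "dz": -3, "fingers": 1},
  {"wx": 0, "wy": 0, "wz": 0, "dx": 0, "dy": 0, "dz": -5, "fingers": 1},
  {"wx": 0, "wy": 0, "wz": 0, "dx": 0, "dy": 0, "dz": -5.5, "fingers": 1},
  {"wx": 0, "wy": 0, "wz": 0, "dx": 0, "dy": 0, "dz": -5.9, "fingers": 1},
  {"wx": 0, "wy": 0, "wz": 0, "dx": 0, "dy": 0, "dz": -6.3, "fingers": 1},
  {"wx": 0, "wy": 0, "wz": 0, "dx": 0, "dy": 0, "dz": -6.6, "fingers": 1},
  {"wx": 0, "wy": 0, "wz": 0, "dx": 0, "dy": 0, "dz": -6.6, "fingers": 1},
])

```text
t: 13.68
tcp_pos: [0.5739, -0.0241, 0.2253]
tcp_rot: [-0.149, 0.691, 0.149, 0.691]
force: [0.7, 0.3, -1.7]
grip_width: 0.0125
```

>>> arm_command([
  {"wx": 0, "wy": 0, "wz": 0, "dx": 0, "dy": 0, "dz": -0.2, "fingers": 1},
  {"wx": 0, "wy": 0, "wz": 0, "dx": 0, "dy": 0, "dz": -0.4, "fingers": 1},
  {"wx": 0, "wy": 0, "wz": 0, "dx": 0, "dy": 0, "dz": -0.5, "fingers": 1},
  {"wx": 0, "wy": 0, "wz": 0, "dx": 0, "dy": 0, "dz": -0.5, "fingers": 1},
])

```text
t: 14.18
tcp_pos: [0.5742, -0.0241, 0.2211]
tcp_rot: [-0.149, 0.691, 0.149, 0.692]
force: [-0.5, -0.3, 4.1]
grip_width: 0.0125
```

>>> arm_command([
  {"wx": 0, "wy": 0, "wz": -0.15, "dx": 0, "dy": 0, "dz": 0, "fingers": 1},
  {"wx": 0, "wy": 0, "wz": -0.3, "dx": 0, "dy": 0, "dz": 0, "fingers": 1},
  {"wx": 0, "wy": 0, "wz": -0.45, "dx": 0, "dy": 0, "dz": 0, "fingers": 1},
  {"wx": 0, "wy": 0, "wz": -0.6, "dx": 0, "dy": 0, "dz": 0, "fingers": 1},
  {"wx": 0, "wy": 0, "wz": -0.75, "dx": 0, "dy": 0, "dz": 0, "fingers": 1},
])

```text
t: 14.8
tcp_pos: [0.5744, -0.0242, 0.2211]
tcp_rot: [0.116, 0.697, -0.116, 0.698]
force: [-0.5, 0.4, 4.2]
grip_width: 0.0126
```

```bash
python3 - <<'E'
from load import *
st=robot.state();print(st['force'],st['torque'],st['q'].round(2))
for n in ['side','wrist']:
    s=snap(n,n+'9.png'); np.savez(n+'9.npz',color=s['color'],K=s['K'],k1=s['k1'],E=s['E'])
    if n=='side':cv2.imwrite('pics/d9c.png',cv2.resize(s['color'][100:220,185:305,::-1],None,fx=5,fy=5,interpolation=cv2.INTER_CUBIC))
E
```

```text
[-0.45772673  0.40689117  4.18147474] [-0.08345268 -0.06121864  0.15814741] [-0.19  0.3   0.06  1.32 -0.    0.14]
```

View pics/d9c.png

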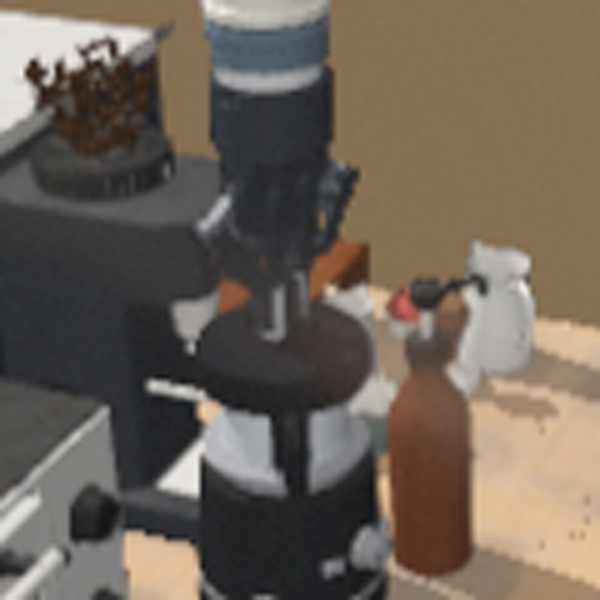

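View pics/wrist9.png

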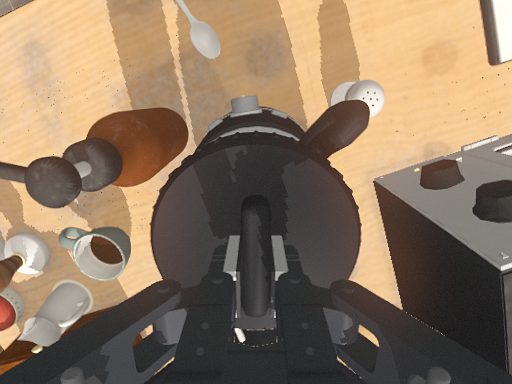

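>>> arm_command([
  {"wx": 0, "wy": 0, "wz": -0.15, "dx": 0, "dy": 0, "dz": 0, "fingers": 1},
  {"wx": 0, "wy": 0, "wz": -0.3, "dx": 0, "dy": 0, "dz": 0, "fingers": 1},
  {"wx": 0, "wy": 0, "wz": -0.45, "dx": 0, "dy": 0, "dz": 0, "fingers": 1},
  {"wx": 0, "wy": 0, "wz": -0.6, "dx": 0, "dy": 0, "dz": 0, "fingers": 1},
  {"wx": 0, "wy": 0, "wz": -0.68, "dx": 0, "dy": 0, "dz": 0, "fingers": 1},
])

```text
t: 15.52
tcp_pos: [0.5743, -0.0242, 0.221]
tcp_rot: [0.341, 0.619, -0.341, 0.62]
force: [0.1, -1.0, 5.9]
grip_width: 0.0123
```

```bash
python3 - <<'E'
from load import *
st=robot.state();print(st['force'],st['torque'],st['q'].round(2))
for n in ['wrist']:
    s=snap(n,n+'10.png'); np.savez(n+'10.npz',color=s['color'],K=s['K'],k1=s['k1'],E=s['E'])
E
```

```text
[ 0.13051149 -0.97418506  5.86771795] [-0.09293497 -0.02686234  0.13097823] [-0.19  0.3   0.06  1.32 -0.    0.82]
```

View pics/wrist10.png

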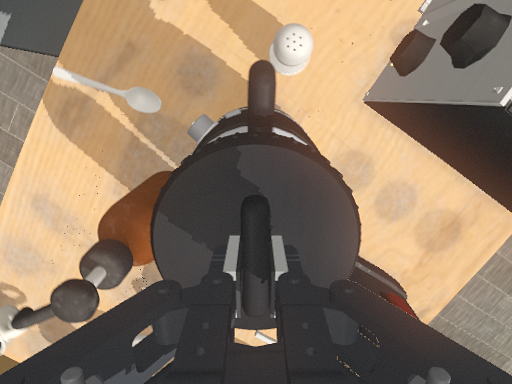

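>>> arm_command([
  {"wx": 0, "wy": 0, "wz": -0.04, "dx": 0, "dy": 0, "dz": 0, "fingers": 1},
  {"wx": 0, "wy": 0, "wz": -0.08, "dx": 0, "dy": 0, "dz": 0, "fingers": 1},
  {"wx": 0, "wy": 0, "wz": -0.12, "dx": 0, "dy": 0, "dz": 0, "fingers": 1},
])

```text
t: 15.95
tcp_pos: [0.5742, -0.024, 0.221]
tcp_rot: [0.377, 0.598, -0.376, 0.599]
force: [-0.6, 2.1, 6.0]
grip_width: 0.0122
```

```bash
python3 - <<'E'
from load import *
st=robot.state();print(st['force'],st['torque'],st['q'].round(2))
for n in ['wrist']:
    s=snap(n,n+'11.png'); np.savez(n+'11.npz',color=s['color'],K=s['K'],k1=s['k1'],E=s['E'])
E
```

```text
[-0.58035792  2.1118748   5.98164457] [0.52069812 0.10352705 0.27454053] [-0.19  0.3   0.06  1.32  0.    0.93]
```

View pics/wrist11.png

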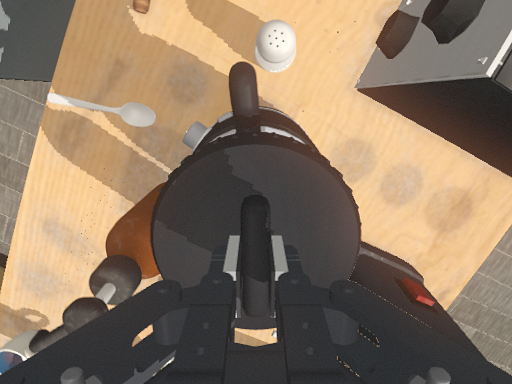

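>>> arm_command([
  {"wx": 0, "wy": 0, "wz": 0, "dx": 0, "dy": 0, "dz": -0.3, "fingers": 1},
  {"wx": 0, "wy": 0, "wz": 0, "dx": 0, "dy": 0, "dz": -0.6, "fingers": 1},
  {"wx": 0, "wy": 0, "wz": 0, "dx": 0, "dy": 0, "dz": -0.9, "fingers": 1},
  {"wx": 0, "wy": 0, "wz": 0, "dx": 0, "dy": 0, "dz": -1.2, "fingers": 1},
  {"wx": 0, "wy": 0, "wz": 0, "dx": 0, "dy": 0, "dz": -1.3, "fingers": 1},
  {"wx": 0, "wy": 0, "wz": 0, "dx": 0, "dy": 0, "dz": -1.3, "fingers": 1},
])

```text
t: 16.75
tcp_pos: [0.5743, -0.0236, 0.209]
tcp_rot: [0.377, 0.598, -0.375, 0.6]
force: [-2.1, 2.6, 14.5]
grip_width: 0.0125
```

>>> arm_command([
  {"wx": 0, "wy": 0, "wz": 0, "dx": 0, "dy": 0, "dz": -0.2, "fingers": 1},
  {"wx": 0, "wy": 0, "wz": 0, "dx": 0, "dy": 0, "dz": -0.3, "fingers": 1},
  {"wx": 0, "wy": 0, "wz": 0, "dx": 0, "dy": 0, "dz": -0.3, "fingers": 1},
])

```text
t: 17.12
tcp_pos: [0.5746, -0.0236, 0.2087]
tcp_rot: [0.377, 0.597, -0.375, 0.601]
force: [-8.2, 4.1, 32.9]
grip_width: 0.0122
```

>>> arm_command([
  {"wx": 0, "wy": 0, "wz": 0, "dx": 0, "dy": 0, "dz": 0.3, "fingers": 1},
  {"wx": 0, "wy": 0, "wz": 0.02, "dx": 0, "dy": 0, "dz": 0.4, "fingers": 1},
  {"wx": 0, "wy": 0, "wz": 0.02, "dx": 0, "dy": 0, "dz": 0.4, "fingers": 0},
  {"wx": 0, "wy": 0, "wz": 0.02, "dx": 0, "dy": 0, "dz": 0.4, "fingers": 0},
  {"wx": 0, "wy": 0, "wz": 0.02, "dx": 0, "dy": 0, "dz": 0.4, "fingers": 0},
  {"wx": 0, "wy": 0, "wz": 0.02, "dx": 0, "dy": 0, "dz": 0.4, "fingers": 0},
])

```text
t: 17.88
tcp_pos: [0.5739, -0.0241, 0.2081]
tcp_rot: [0.371, 0.602, -0.371, 0.602]
force: [-0.0, -0.2, -0.4]
grip_width: 0.0426
```

>>> arm_command([
  {"wx": 0, "wy": 0, "wz": 0, "dx": 0, "dy": 0, "dz": 2, "fingers": 0},
  {"wx": 0, "wy": 0, "wz": 0, "dx": 0, "dy": 0, "dz": 6, "fingers": 0},
  {"wx": 0, "wy": 0, "wz": 0, "dx": 0, "dy": 0, "dz": 11, "fingers": 0},
  {"wx": 0, "wy": 0, "wz": 0, "dx": -3, "dy": 0, "dz": 16, "fingers": 0},
  {"wx": 0, "wy": 0, "wz": 0, "dx": -7, "dy": 0, "dz": 19, "fingers": 0},
  {"wx": 0, "wy": 0, "wz": 0, "dx": -7, "dy": 0, "dz": 19, "fingers": 0},
  {"wx": 0, "wy": 0, "wz": 0, "dx": -7, "dy": 0, "dz": 19, "fingers": 0},
  {"wx": 0, "wy": 0, "wz": 0, "dx": -7, "dy": 0, "dz": 19, "fingers": 0},
])

```text
t: 18.88
tcp_pos: [0.5044, -0.0241, 0.3969]
tcp_rot: [0.371, 0.603, -0.372, 0.601]
force: [-0.3, -0.1, -0.2]
grip_width: 0.0427
```

```bash
python3 - <<'E'
from load import *
for n in ['wrist','scene','side']:
    s=snap(n,n+'12.png'); np.savez(n+'12.npz',color=s['color'],K=s['K'],k1=s['k1'],E=s['E'])
    if n=='scene':cv2.imwrite('pics/s12c.png',cv2.resize(s['color'][150:250,220:320,::-1],None,fx=6,fy=6,interpolation=cv2.INTER_CUBIC))
    if n=='side':cv2.imwrite('pics/d12c.png',cv2.resize(s['color'][140:240,185:285,::-1],None,fx=6,fy=6,interpolation=cv2.INTER_CUBIC))
E
```

```text
(no output)
```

View pics/wrist12.png

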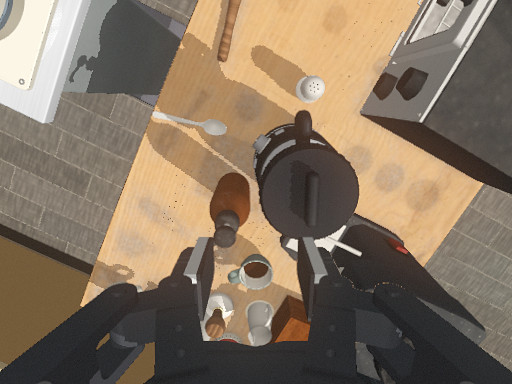

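View pics/s12c.png

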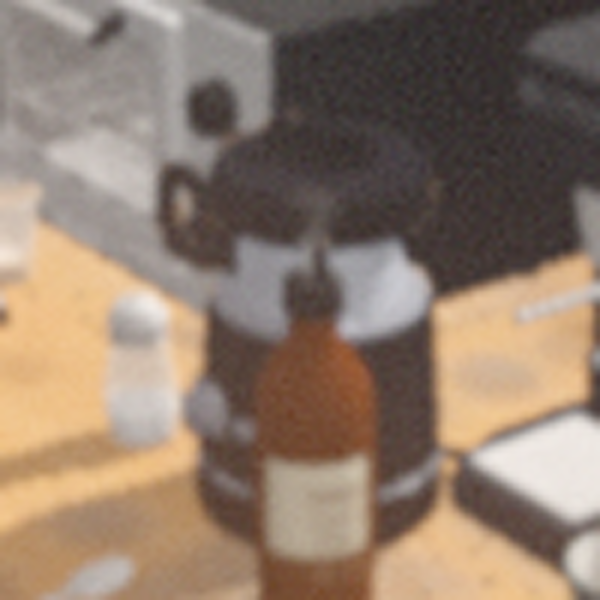

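View pics/d12c.png

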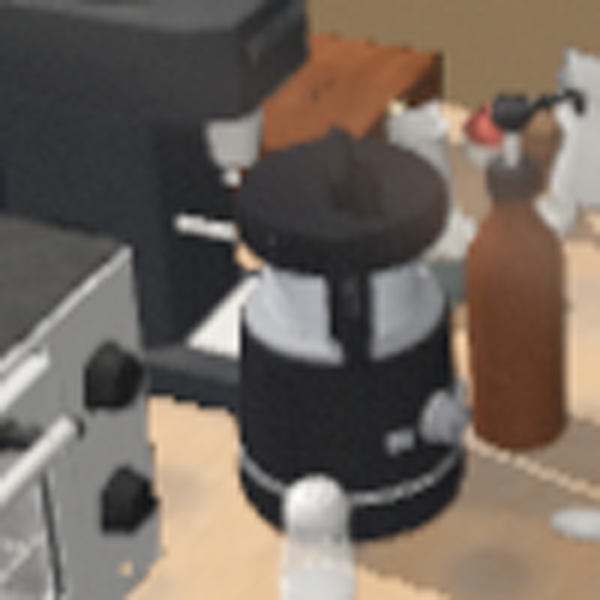

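```bash
python3 - <<'E'
from load import *
w=ld('wrist12');cv2.imwrite('pics/w12c.png',cv2.resize(w['color'][90:250,230:380,::-1],None,fx=3.7,fy=3.7,interpolation=cv2.INTER_CUBIC))
print(robot.state()['t'])
for n in ('scene12','side12'):
    s=ld(n)
    # predicted bottom skirt circle (z .177) and collar top (.129), rim (.123)
    c=np.array([.574,-.0245]);v=s['E'][:2,3]-c;v/=np.linalg.norm(v)
    o=(220,150) if n=='scene12' else (185,140)
    for nm,r,z in (('skirt front bottom',.059,.177),('collar top front edge',.057,.129),('collar bottom front',.057,.123),('lid top back',-.059,.204),('bar top',0,.225)):
        print(n,nm,((proj(s,[*(c+v*r),z])-o)*6).round(0))
E
```

```text
19.025
scene12 skirt front bottom [320. 251.]
scene12 collar top front edge [320. 335.]
scene12 collar bottom front [320. 346.]
scene12 lid top back [321. 114.]
scene12 bar top [321. 118.]
side12 skirt front bottom [344. 277.]
side12 collar top front edge [347. 350.]
side12 collar bottom front [348. 360.]
side12 lid top back [336. 129.]
side12 bar top [337. 145.]
```

View pics/w12c.png

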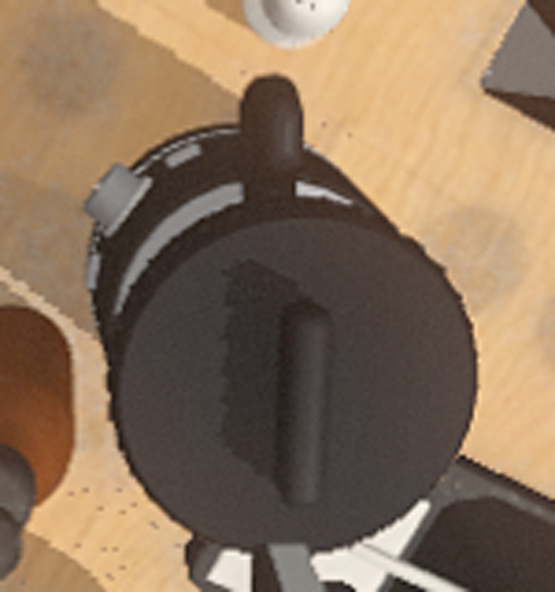

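```bash
python3 - <<'E'
from load import *
w=ld('wrist12');A=lambda u,v:(230+u/3.7,90+v/3.7)
a=onz(w,*A(307,305),.222);b=onz(w,*A(303,500),.222);d=a-b;print('bar',(a+b)/2,np.degrees(np.arctan2(d[1],d[0])),np.linalg.norm(d))
h=onz(w,*A(271,100),.185);c=np.array([.574,-.0245]);e=h[:2]-c;print('handle',h,np.hypot(*e),np.degrees(np.arctan2(e[1],e[0])))
h=onz(w,*A(271,170),.185);e=h[:2]-c;print(np.hypot(*e),np.degrees(np.arctan2(e[1],e[0])))
m=cv2.fitEllipse(np.array([(122,390),(135,310),(200,240),(300,217),(400,250),(460,320),(477,390),(455,460),(400,525),(310,550)],np.float32))
print('lid c',onz(w,*A(*m[0]),.2), m[1])
for x,y,z in [(.503,-.11,.15),(.537,.085,.06)]: print(proj(w,[x,y,z]))
E
python3 - <<'E'
import sys;sys.path.insert(0,'.')
E
python3 sink.py scene12 | grep -E "bottle|base"
```

```text
bar [ 0.57231683 -0.02320415  0.222     ] 118.6772138744908 0.06053588837701399
handle [0.52647433 0.04957193 0.185     ] 0.08800761481262584 122.68484508636855
0.0668592653756261 123.83624803627741
lid c [ 0.57381051 -0.02243487  0.2       ] (332.2703857421875, 356.4916076660156)
[227.03994753 215.34441627]
[308.48645279  94.04025373]
bottle (0.98, 0.0, 0.375)
base right (0.922, 0.375, 0.875)
```

```bash
python3 -c "
from workcell import robot
print(robot.state()['force'],robot.sign_off())"
```

```text
the job is handed in; nothing more can be done
[-0.6282496  -0.16735886 -0.40096062] None
```

The job is handed in, at about 19 s of the 54 s allowed. My checks say the jar is fully home and the lid is locked on.

- **Meshing:** I straddled the handle with the fingers and swept it clockwise about 40°, away from the syrup bottle. The jar meshed: it sank about 5 mm in the scene image, and further pushing met about 3.5 N of resistance.
- **Lid:** I gripped the lid by its bar, set it on about 85° counter-clockwise of locked, and twisted it clockwise. The torque rose from about 0.13 to 0.27 N m at the stop.
- **Pushing home:** I pressed down through the lid until it met a hard stop. The tool height there puts the jar at about 73 mm. Then I released the lid and lifted clear.

**Last checks**
- The bar lies at 118.7° and the handle at 122.7–123.8°, so they are 4 to 5° apart; 17° is allowed.
- The lid is centred within about 2 mm of the jar.
- In both fixed views the skirt and collar edges sit where a fully seated jar and lid should appear. I judged that by eye.
- The force on the tool was about zero after I lifted clear.
- The bottle matched its starting position in the image to 0.4 px. I did not measure the shaker, scale or cup after the work; the arm kept clear of them and I saw no sign of movement.
- The image match on the base's right side was weaker at the end, shifted up to 0.9 px. I put that down to the collar having come down into that patch, since the base is fixed.

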